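Empty the spouted furniture can, heft it, and tip again if bars remain

TASK

Pick up the green furniture can by its wooden grip and tip the brass bars in it out through the spout into the wooden galley tray, keeping the spout low over the tray, within a hand's breadth. Then hold the can level and still for about a second, clear of everything, to feel by its weight whether any bars are left inside; tip it again until it is empty, and set it back upright in the middle of its rubber mat and let go. All the bars must end up in the tray, and the house-print block, ink tin, baren and gouge jar standing around must not be disturbed.

Things in the scene. Friction and masses are not known exactly. Their poses are not given: they have to be found in the camera images.
- can: the furniture can: green sheet-steel box 130 mm long (x), 146 mm wide (y), 60 mm high, walls 3 mm, roofed over so its contents cannot be seen from above, with a wooden carrying grip across its roof and an open spout at its front (own -x) end. Empty it weighs 400 g give or take 20 g. Origin: centre of the box's underside; z up; the spout points to -x
- can_in (a point): centre of the can's inner floor, 3 mm above its underside. Around it lie an unknown few loose brass spacing bars, each 60 x 24 x 18 mm and 150 g give or take 10 g. They slide on the floor from 14 to 20 degrees of tilt; 45 to 55 degrees nose down pours well. Axes as the can's
- can_mouth (a point): middle of the mouth's sill, 65 mm in front of the can's origin. Two almost square shoulders, each 29 mm wide, narrow the box to a mouth 82 x 37 mm high, then the spout, 45 mm long, 40 high, open above and in front, no lip. Tipped straight, bars often stay caught behind a shoulder; turning the tipped can 30 to 40 degrees about its own z each way, so it leans over one front corner, then the other, frees them
- can_grip (a point): centre of the can's wooden grip, a flat-sided bar 16 mm thick (along the can's x), 22 mm high and 90 mm long (along the can's y), 105 mm above the can's underside; 34 mm of clear room under it to the roof, strap uprights 4 mm thick at its two ends. Axes as the can's
- can_lip (a point): middle of the front edge of the spout's floor, 110 mm in front (-x) of the can's origin, level with its underside. Axes as the can's
- mat: black ribbed rubber mat 220 x 220 x 4 mm, fixed, where the can stands at the start and to which it returns; origin under its centre
- tray: the galley tray: open wooden tray with a cork floor and steel corners, fixed, 300 (x) x 250 (y) x 45 mm high outside, walls 8 mm, floor 8 mm above the table; origin under its centre
- house_block: bystander, leave alone: mounted lino block 95 x 140 x 16 mm with a row of black gabled houses; origin under its centre
- ink_tin: bystander, leave alone: round ink tin, 72 mm across and 62 mm tall, with a red band; origin under its centre
- baren: bystander, leave alone: round dark wooden rubbing pad (baren), 108 mm across and 42 mm tall with a knob on top; origin under its centre
- gouge_jar: bystander, leave alone: blue pot 76 mm across and 90 mm tall with four gouges standing up in it to 165 mm; origin under its centre
Things that resemble listed ones, but are neither listed nor needed, are in the scene too. Leave any red look-alike of the can alone.

How it is judged:
On the way, in this order (a step that is already met when the one before it is completed fails the run):
1. the can is tipped nose down (more than 35 degrees) with its spout over the tray (angle between can's own z axis and vertical above 0.61 rad and x of can_lip in the frame of tray between -0.15 and 0.15 m and y of can_lip in the frame of tray between -0.125 and 0.125 m), for 0.2 s.
2. the can is hefted: held level (within 10 degrees) and still (under 30 mm/s) for 0.7 s, its underside more than 60 mm above the table (angle between can's own z axis and vertical below 0.175 rad and height (world z) of can above 0.06 m and height (world z) of can_lip above 0.05 m and linear speed of can below 0.03 m/s), for 0.7 s.
At the end, for the whole second after the job is handed in: Can upright (within 3.5 degrees) and at rest on the mat, its origin within 40 mm of the mat's centre, empty: it bears on the mat with less than 4.6 N (one bar left makes it over 5 N). All the bars lie in the tray, which carries more than 3.6 N, their weight less a margin (horizontal distance between can and mat below 0.04 m and angle between can's own z axis and vertical below 0.06 rad and height (world z) of can below 0.012 m and linear speed of can below 0.02 m/s and contact force between can and mat between 3 and 4.6 N and contact force between tray and anything else above 3.6 N); the robot touches nothing.
It fails at once if the can is tipped (more than 35 degrees) with its spout more than 160 mm above the table (angle between can's own z axis and vertical above 0.61 rad and height (world z) of can_lip above 0.16 m).
It fails at once if a bystander (house block, ink tin, baren or gouge jar) is moved more than 25 mm (distance of any of house_block, ink_tin, baren, gouge_jar from where it was at the start of the episode above 0.025 m).
It also fails if it takes over 67 s, if anything falls off the work surface, if the arm or the gripper's body presses on something with over 40 N, if the wrist force passes 120 N, or if a joint passes its speed limit or range.

ROBOT

A 7-joint arm with a two-finger parallel gripper is mounted at the origin on the work surface. World frame = base frame: x ahead of the robot, y to its left, z up, the work surface at z = 0. Lengths are in m, angles in rad, forces in N, time in s.
With the tool pointing down it reaches from about 0.4 to 0.875 m from the base axis. Payload 19.3 kg.
Tool frame: the origin (TCP) lies at the very end of the fingers, on their centre line; the grasp point (between the pads) lies 19 mm behind it; z points along the fingers, y is the direction in which the jaws open and shut (so a half turn about z gives the same grasp; the last joint's range is limited). The gripper opens to 85 mm and grips with 20 to 120 N. Pads are 22 mm wide; open, the fingers measure 114 mm over their backs; the gripper's body (76 mm by 85 mm) begins 54 mm behind the grasp point. The pads swing forward as they close: fully open they stand 13 mm farther back than shut.
Start: joints at [-1.234, 0.521, -0.036, 1.599, 0.021, 1.021, -0.113], TCP at [0.247, 0.574, 0.231] pointing down, gripper open.
Joint ranges: [-2.91, 2.91], [-0.3, 2.13], [-1.5, 1.42], [0.17, 2.43], [-1.26, 4.41], [0.16, 1.93], [-2.52, 2.52]. Speed limits (rad/s): [1.89, 1.89, 2.39, 2.39, 3.01, 3.01, 3.01].

INTERFACE

Orientations are given as [roll, pitch, yaw] about the fixed x, y, z axes, in that order (R = Rz(yaw) Ry(pitch) Rx(roll)).
In Python, from workcell import telemetry, imaging, ticket gives the robot as it stands.
- The arm moves only by the tool carry_out, never from a script. Its argument "series" is a list of rows, each a list of 7 numbers: the shift along the tool's x, y, z in m, then the turn, a rotation vector about the tool's x, y, z in rad, then the closure in counts, from 0 (fully open) to 255 (shut). In form: [[tx, ty, tz, ax, ay, az, jaw], ...]. A call has 1 to 10 rows; each row is the pose to reach, as a shift and turn from the pose commanded when the call began, along the tool's axes at that moment; what a row does not reach only later rows make up. A row lasts 1/8 s, in which the tool goes at most 62.5 mm and 10.7 degrees, less where a joint would pass 70% of its speed; a pose out of reach is approached as far as the arm can. A call with a gripper value outside its range is refused whole. The fingers move at their own pace and stop on an object; "force" is the grip in N (left out, the last holds). Time passes only in rows, so rows that repeat a pose let the fingers close. It gives the time, the measured TCP pose, the force and the opening at its end, in the units of the state.
- telemetry.observe(): the state, without advancing time (a new reading comes with each control period).
- imaging.grab_frame(name): name is "side" or "top"; returns (picture, depth): 420x560x3 uint8, blue, green, red; 420x560 float32, m along the optical axis (not along the pixel's ray), 0 where there is no reading.
- imaging.camera_info(name): a dict with "mtx" (3x3 intrinsics, pixels), "extrinsics" (4x4, takes a point from camera to world coordinates). Camera axes: x right, y down, z forward; pixel columns grow to the right and rows downward; lengths in m; the calibration is good to about 2 mm. A picture is of the moment at which its call begins. camera_info takes no time and is no camera call.
- ticket.job_done(): hands the job in, once; it reports no verdict.
The state is a dict: "clock": time; "qpos": joint angles; "qd": joint speeds; "joint_efforts": joint torques, N m; "position": TCP position; "tool_rot": TCP orientation; "force": force on the tool from outside, world axes, zero at the start; "moment": the same for the moment, N m; "grip_width": finger opening in m.
Only numpy, scipy, OpenCV 4.12 (cv2) and the standard library are available. Lean on these libraries where they do the work, as an engineer would, in place of code of your own. Each camera call takes 0.05 s, during which the arm holds its last target.

## Working session

There is one attempt and no reset: what is moved stays moved. The work goes in short steps, Python scripts to look and compute and a tool call to move; the robot and the scene stay as the last step left them, time stands still between calls to the robot, and variables do not carry over. Pictures are saved under pics/ and viewed, and the job is handed in when it is done.

Besides the shell and the picture viewer there is one more tool, called after "Request:" by a JSON object that holds its "op" and its "data", one argument or row to a line. carry_out: Moves the arm, as the interface text tells. Its arguments: {"type":"object","properties":{"series":{"type":"array"},"force":{"type":"number"}},"required":["series"]}

```bash
ls; mkdir -p pics
python3 - <<'E'
from workcell import telemetry, imaging
import cv2, numpy as np
print(telemetry.observe())
for n in("top","side"):
    p,d=imaging.grab_frame(n); cv2.imwrite(f"pics/{n}0.png",p); np.savez(f"{n}0.npz",p=p,d=d)
    i=imaging.camera_info(n); print(i)
E
```

```text
pics
{'clock': 0.0, 'qpos': array([-1.23421151,  0.5220436 , -0.03631216,  1.59997618,  0.0212053 ,
        1.02109629, -0.11277055]), 'qd': array([-0.0001512 , -0.00134535, -0.00010037,  0.00039907,  0.0001436 ,
        0.00093778, -0.00015434]), 'joint_efforts': array([-1.08827062e-03, -9.27125216e+01,  1.97911575e+00, -3.69933379e+01,
        1.77669228e-02,  8.13496008e-03, -1.42494784e-06]), 'position': array([0.24720074, 0.57368238, 0.23071886]), 'tool_rot': array([-3.14045810e+00,  9.24748572e-05,  2.73481634e+00]), 'force': array([ 0.70085918,  0.39098309, -0.07104525]), 'moment': array([-0.02956734,  0.00814343,  0.01902382]), 'grip_width': 0.08544084982230225}
{'mtx': array([[385.6116468 ,   0.        , 276.54119671],
       [  0.        , 385.6116468 , 214.12919125],
       [  0.        ,   0.        ,   1.        ]]), 'extrinsics': array([[ 0.02117294, -0.98699774,  0.1593335 ,  0.22124125],
       [-0.99977447, -0.02063925,  0.00500373, -0.00524769],
       [-0.00165015, -0.15940351, -0.98721213,  1.49254109],
       [ 0.        ,  0.        ,  0.        ,  1.        ]])}
{'mtx': array([[401.56860045,   0.        , 273.30125549],
       [  0.        , 401.56860045, 212.51597046],
       [  0.        ,   0.        ,   1.        ]]), 'extrinsics': array([[ 0.94759935, -0.18953326,  0.25716262,  0.10352066],
       [-0.31929863, -0.58759528,  0.74349188, -0.9856478 ],
       [ 0.0101911 , -0.78664409, -0.61732262,  0.9128411 ],
       [ 0.        ,  0.        ,  0.        ,  1.        ]])}
```

View pics/top0.png

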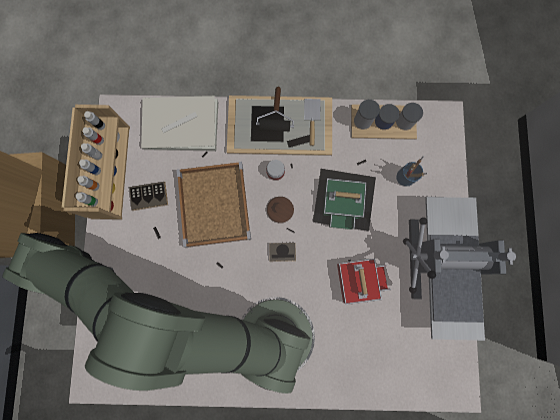

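View pics/side0.png

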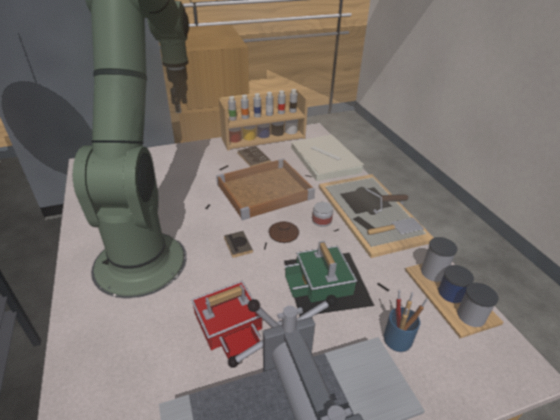

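The top view (up = +x, left = +y) shows the tray near (212,205), the green can near (344,197) with its spout pointing down in the image, and the red look-alike at (362,280). The ink tin is at (276,170), the baren at (280,208), the houses at (148,195) and the jar at (410,173). Next I'll measure them.

```bash
cat > h.py <<'E'
import numpy as np, cv2
from workcell import imaging
def load(n,k=0):
    z=np.load(f"{n}{k}.npz"); return z['p'],z['d']
def pts(n,d):
    i=imaging.camera_info(n);K=i['mtx'];E=i['extrinsics']
    v,u=np.indices(d.shape)
    P=np.stack([(u-K[0,2])/K[0,0]*d,(v-K[1,2])/K[1,1]*d,d],-1)
    return P@E[:3,:3].T+E[:3,3]
def proj(n,X):
    i=imaging.camera_info(n);K=i['mtx'];E=i['extrinsics']
    c=(np.asarray(X)-E[:3,3])@E[:3,:3]; q=c@K.T; return q[...,:2]/q[...,2:]
E
python3 - <<'E'
from h import *
p,d=load('top');W=pts('top',d)
hsv=cv2.cvtColor(p,cv2.COLOR_BGR2HSV)
cv2.imwrite('pics/topc.png',cv2.resize(p[150:310,120:440],None,fx=2.5,fy=2.5,interpolation=cv2.INTER_CUBIC))
# can green
win=np.zeros(d.shape,bool);win[150:250,300:390]=1
g=win&(hsv[...,0]>55)&(hsv[...,0]<95)&(hsv[...,1]>90)&(d>0)
print('green n',g.sum()); h=W[...,2][g]; print(np.histogram(h,bins=np.arange(0,.14,.01)))
roof=g&(W[...,2]>.055)&(W[...,2]<.072)
r=W[roof]; print('roof z',np.median(r[:,2]),cv2.minAreaRect((r[:,:2]*1000).astype(np.float32)))
al=W[g&(W[...,2]<.075)]; print('all',cv2.minAreaRect((al[:,:2]*1000).astype(np.float32)))
wd=win&(W[...,2]>.095)&(W[...,2]<.13); q=W[wd]; print('grip',wd.sum(),q.mean(0),np.median(q[:,2]),cv2.minAreaRect((q[:,:2]*1000).astype(np.float32)))
blk=win&(hsv[...,2]<60)&(W[...,2]<.015)&(d>0);q=W[blk]; print('mat',np.median(q[:,2]),cv2.minAreaRect((q[:,:2]*1000).astype(np.float32)))
wt=np.zeros(d.shape,bool);wt[155:250,165:260]=1
t=wt&(W[...,2]>.035)&(W[...,2]<.055);q=W[t];print('tray rim',np.median(q[:,2]),cv2.minAreaRect((q[:,:2]*1000).astype(np.float32)))
for nm,(a,b,c,e),z in [('ink',(150,185,258,292),.04),('baren',(190,226,262,300),.01),('house',(175,215,125,172),.008),('jar',(150,190,390,432),.03),('red',(250,310,330,395),.03),('small',(238,265,262,300),.01)]:
    m=np.zeros(d.shape,bool);m[a:b,c:e]=1;m&=W[...,2]>z;q=W[m];print(nm,m.sum(),q[:,2].max(),cv2.minAreaRect((q[:,:2]*1000).astype(np.float32)))
E
```

```text
green n 17
(array([ 1,  1,  0,  0,  0,  1, 13,  1,  0,  0,  0,  0,  0,  0]), array([0.  , 0.01, 0.02, 0.03, 0.04, 0.05, 0.06, 0.07, 0.08, 0.09, 0.1 ,
       0.11, 0.12, 0.13, 0.14]))
roof z 0.06504970042282854 ((520.3272705078125, -273.2452087402344), (100.69307708740234, 119.23200988769531), 84.9595718383789)
all ((496.7464599609375, -271.1653747558594), (100.69307708740234, 166.57675170898438), 84.9595718383789)
grip 148 [ 0.51824994 -0.25317172  0.11850859] 0.11959190787229479 ((519.8347778320312, -253.89183044433594), (103.8242416381836, 18.23509979248047), 85.07010650634766)
mat 0.00548861941348 ((554.5322265625, -264.6763916015625), (220.12411499023438, 286.0813293457031), 82.71477508544922)
tray rim 0.04519033273489215 ((490.6319274902344, 247.17227172851562), (302.52923583984375, 254.49334716796875), 8.415682792663574)
ink 285 1.4925410884146484 ((443.0816345214844, 8.074220657348633), (444.12249755859375, 69.72863006591797), 1.1381032466888428)
baren 550 1.4925410884146484 ((377.2801513671875, -2.4675674438476562), (117.35808563232422, 311.4377136230469), 87.21113586425781)
house 880 1.4925410884146484 ((442.13720703125, 276.7460632324219), (692.0548095703125, 185.2623748779297), 66.91372680664062)
jar 400 1.4925410884146484 ((419.20654296875, -280.6774597167969), (73.74209594726562, 674.365966796875), 41.947227478027344)
red 1621 1.4925410884146484 ((195.91769409179688, -215.52923583984375), (150.84446716308594, 407.9917907714844), 8.735876083374023)
small 476 1.4925410884146484 ((306.2048034667969, -24.720260620117188), (145.0393829345703, 109.42436218261719), 20.79005241394043)
```

View pics/topc.png

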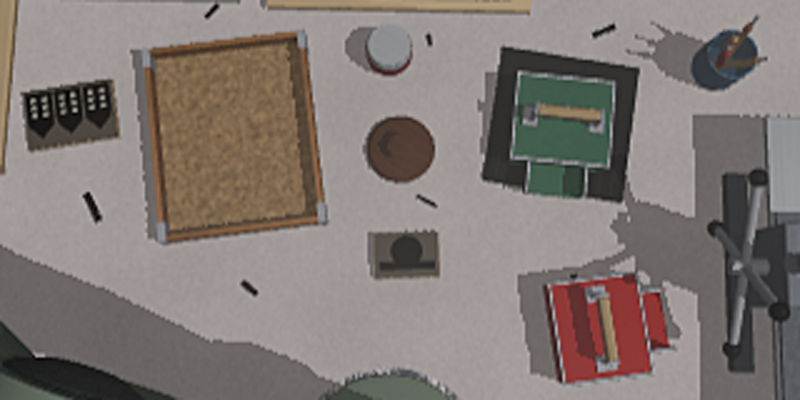

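Run:
```python
from h import *
p,d=load('top');W=pts('top',d)
hsv=cv2.cvtColor(p,cv2.COLOR_BGR2HSV)
ok=(d>0)&(W[...,2]<.3)
def rect(m): 
    q=W[m]; r=cv2.minAreaRect((q[:,:2]*1000).astype(np.float32)); return m.sum(),round(float(np.median(q[:,2])),4),[np.round(x,1) for x in r],q.mean(0).round(4)
win=np.zeros(d.shape,bool);win[160:235,310:380]=1
print(hsv[190,325],hsv[190,355],hsv[215,345],hsv[222,325],hsv[180,330])
h,s,v=hsv[...,0],hsv[...,1],hsv[...,2]
g=win&ok&(h>60)&(h<90)&(s>60)
roof=g&(abs(W[...,2]-.064)<.006); print('roof',rect(roof))
al=win&ok&(W[...,2]>.02)&(W[...,2]<.075); print('body',rect(al))
box=win&ok&(W[...,2]>.057)&(W[...,2]<.075); print('box',rect(box))
gr=win&ok&(W[...,2]>.095)&(h<30)&(s>50); print('grip',rect(gr))
gr=win&ok&(W[...,2]>.095); print('grip+',rect(gr), np.percentile(W[gr][:,2],[5,50,95]))
blk=win&ok&(v<75)&(abs(W[...,2]-.004)<.006)&(s<70)
n,l,st,_=cv2.connectedComponentsWithStats(blk.astype(np.uint8)); k=1+np.argmax(st[1:,4]); print('mat',rect(l==k))
for nm,(a,b,c,e),z in [('ink',(150,185,258,292),.04),('baren',(190,226,262,300),.01),('house',(175,215,125,172),.008),('jar',(150,190,390,432),.03),('red',(250,310,330,395),.03),('small',(238,265,262,300),.01)]:
    m=np.zeros(d.shape,bool);m[a:b,c:e]=1;m&=ok&(W[...,2]>z);print(nm,W[m][:,2].max().round(3),rect(m))
```

```text
[54 30 43] [72 77 93] [140  10 151] [ 0 16 48] [74 52 93]
roof (np.int64(838), 0.0653, [array([ 521.6, -254.6]), array([140.6, 122. ]), np.float64(85.5)], array([ 0.5189, -0.255 ,  0.0652]))
body (np.int64(1333), 0.0654, [array([ 498.2, -252.5]), array([151.3, 179. ]), np.float64(85.3)], array([ 0.5133, -0.2518,  0.0638]))
box (np.int64(1235), 0.0657, [array([ 519.9, -254.3]), array([151.3, 135.5]), np.float64(85.3)], array([ 0.5178, -0.2529,  0.0657]))
grip (np.int64(111), 0.1205, [array([ 520. , -254.9]), array([85. , 17.7]), np.float64(84.9)], array([ 0.5189, -0.2541,  0.1201]))
grip+ (np.int64(148), 0.1196, [array([ 519.8, -253.9]), array([103.8,  18.2]), np.float64(85.1)], array([ 0.5182, -0.2532,  0.1185])) [0.10732684 0.11959191 0.12465959]
mat (np.int64(1122), 0.0051, [array([ 527.3, -261.9]), array([220.1, 219.2]), np.float64(82.2)], array([ 0.5358, -0.2629,  0.005 ]))
ink 0.07 (np.int64(278), 0.0621, [array([628.3,  11. ]), array([67. , 67.7]), np.float64(38.0)], array([0.6271, 0.0109, 0.0605]))
baren 0.048 (np.int64(546), 0.0169, [array([476.2,  -8.1]), array([119. , 109.9]), np.float64(88.9)], array([ 0.4775, -0.0095,  0.0202]))
house 0.029 (np.int64(867), 0.0168, [array([537.1, 506.6]), array([123.8, 187.7]), np.float64(11.2)], array([0.5221, 0.5073, 0.0167]))
jar 0.171 (np.int64(393), 0.0813, [array([ 618.6, -502.3]), array([73.7, 75.6]), np.float64(56.8)], array([ 0.6172, -0.5005,  0.0856]))
red 0.124 (np.int64(1601), 0.0618, [array([ 213.3, -328.8]), array([150.8, 178.8]), np.float64(8.7)], array([ 0.2098, -0.3071,  0.0661]))
small 0.026 (np.int64(468), 0.0174, [array([316.8,  -9.8]), array([ 76.5, 123.4]), np.float64(0.4)], array([ 0.3136, -0.023 ,  0.0173]))
```

```bash
cat >> h.py <<'E'
from scipy.spatial.transform import Rotation as Ro
from workcell import telemetry
M=np.array([[0,1,0],[1,0,0],[0,0,-1.]])
def Rcan(psi,th=0,phi=0): return (Ro.from_euler('z',psi,degrees=True)*Ro.from_euler('y',-th,degrees=True)*Ro.from_euler('z',phi,degrees=True)).as_matrix()
TC=np.array([0,0,.086])   # TCP in can frame when grasped
LIP=np.array([-.11,0,0])
def tool(R,can=None,lip=None,tcp=None):
    if lip is not None: can=np.asarray(lip)-R@LIP
    p=np.asarray(tcp) if tcp is not None else np.asarray(can)+R@TC
    return p,R@M
def cur():
    s=telemetry.observe(); return s['position'],Ro.from_euler('xyz',s['tool_rot']).as_matrix(),s
def rel(targets,jaw,p0=None,R0=None):
    p,R,s=cur()
    if p0 is not None:p,R=p0,R0
    for (q,Q) in targets:
        t=R.T@(q-p); a=Ro.from_matrix(R.T@Q).as_rotvec()
        print([round(float(x),3) for x in t]+[round(float(x),3) for x in a]+[jaw])
def canpose():
    p,R,s=cur(); Rc=R@M.T; c=p-Rc@TC
    return c,Rc,c+Rc@LIP,np.degrees(np.arccos(Rc[2,2]))
E
python3 - <<'E'
from h import *
w=[]
for i in range(1,6):
    w.append(tool(Rcan(66.7-40*i/5),tcp=np.array([.2472,.5737,.2307])+(np.array([.521,.263,.24])-[.2472,.5737,.2307])*i/7))
rel(w,0)
rel([tool(Rcan(26.7,t),lip=[.517,.261,.085]) for t in (0,10,20,30,40,50)],0)
E
```

```text
[-0.054, -0.025, -0.001, -0.001, 0.0, 0.14, 0]
[-0.107, -0.051, -0.003, -0.001, 0.0, 0.279, 0]
[-0.16, -0.076, -0.004, -0.001, 0.0, 0.419, 0]
[-0.214, -0.101, -0.005, -0.001, 0.0, 0.558, 0]
[-0.267, -0.126, -0.006, -0.001, 0.0, 0.698, 0]
[-0.442, -0.096, 0.06, -0.001, 0.0, 0.698, 0]
[-0.432, -0.109, 0.042, -0.168, -0.061, 0.696, 0]
[-0.419, -0.124, 0.027, -0.336, -0.121, 0.691, 0]
[-0.405, -0.14, 0.016, -0.503, -0.182, 0.682, 0]
[-0.39, -0.158, 0.009, -0.67, -0.243, 0.669, 0]
[-0.375, -0.177, 0.006, -0.837, -0.304, 0.653, 0]
```

Request:
{"op": "carry_out", "data": {
  "series": [
    [-0.054,-0.025,0,0,0,0.14,0],
    [-0.107,-0.05,0,0,0,0.28,0],
    [-0.16,-0.076,0,0,0,0.42,0],
    [-0.214,-0.1,0,0,0,0.558,0],
    [-0.267,-0.125,0.005,-0.168,-0.061,0.696,0],
    [-0.32,-0.13,0.005,-0.336,-0.121,0.69,0],
    [-0.36,-0.145,0.005,-0.503,-0.182,0.682,0],
    [-0.375,-0.16,0.006,-0.67,-0.243,0.669,0],
    [-0.375,-0.177,0.006,-0.837,-0.304,0.653,0],
    [-0.375,-0.177,0.006,-0.837,-0.304,0.653,0]
  ]
}}

```text
clock: 1.35
position: [0.5231, 0.2564, 0.2122]
tool_rot: [2.609, 0.073, 1.988]
force: [0.4, -1.6, -0.5]
grip_width: 0.0855
```

Run:
```python
from h import *
s=telemetry.observe();print(s['clock'],s['qpos'].round(3),s['position']);print(canpose())
```

```text
1.35 [-0.69   0.299  0.034  2.185  0.863  0.229 -1.028] [0.52314874 0.25643781 0.21216045]
(array([0.56521471, 0.26921749, 0.13824743]), array([[ 0.7727729 , -0.40443165, -0.48913912],
       [ 0.38307304,  0.91168679, -0.14860094],
       [ 0.5060406 , -0.07254123,  0.85945371]]), array([0.48020969, 0.22707945, 0.08258297]), np.float64(30.744699035541522))
```

Run:
```python
from h import *
rel([tool(Rcan(26.7,t),lip=[.517,.261,.085]) for t in (40,50)],0)
```

```text
[0.007, 0.027, 0.004, -0.168, 0.087, 0.002, 0]
[0.006, 0.007, -0.011, -0.342, 0.087, 0.01, 0]
```

Request:
{"op": "carry_out", "data": {
  "series": [
    [0.007,0.027,0.004,-0.168,0.087,0.002,0],
    [0.006,0.007,-0.01,-0.342,0.087,0.01,0],
    [0.006,0.007,-0.01,-0.342,0.087,0.01,0],
    [0.006,0.007,-0.01,-0.342,0.087,0.01,0]
  ]
}}

```text
clock: 1.85
position: [0.531, 0.2396, 0.2143]
tool_rot: [2.454, 0.103, 1.968]
force: [0.3, -0.9, 0.6]
grip_width: 0.0857
```

```bash
cat > st.py <<'E'
from h import *
s=telemetry.observe();print(s['clock'],'q',s['qpos'].round(3),'tcp',s['position'].round(4),'F',s['force'].round(2),'w',s['grip_width'].round(4))
c,R,l,t=canpose();e=Ro.from_matrix(R).as_euler('ZYZ',degrees=True)
print('can',c.round(4),'lip',l.round(4),'tilt',t.round(1)); print(R.round(3).tolist())
E
python3 st.py
```

```text
Traceback (most recent call last):
  File "st.py", line 2, in <module>
    s=telemetry.observe();print(s['clock'],'q',s['qpos'].round(3),'tcp',s['position'].round(4),'F',s['force'].round(2),'w',s['grip_width'].round(4))
                                                                                                                           ^^^^^^^^^^^^^^^^^^^^^
AttributeError: 'float' object has no attribute 'round'
```

```bash
sed -i "s/s\['grip_width'\].round(4)/round(s['grip_width'],4)/" st.py
python3 st.py
```

```text
1.85 q [-0.511  0.3   -0.181  2.296  1.914  0.32  -2.06 ] tcp [0.531  0.2396 0.2143] F [ 0.31 -0.89  0.56] w 0.0857
can [0.584  0.2545 0.1482] lip [0.5084 0.215  0.0787] tilt 39.8
[[0.688, -0.384, -0.616], [0.359, 0.917, -0.172], [0.631, -0.102, 0.769]]
```

```bash
cat > kin.py <<'E'
import numpy as np, itertools
from scipy.spatial.transform import Rotation as Ro
D=[([-1.23421151,.5220436,-.03631216,1.59997618,.0212053,1.02109629,-.11277055],[.24720074,.57368238,.23071886],[-3.1404581,9.2e-5,2.73481634]),
([-0.69,.299,.034,2.185,.863,.229,-1.028],[.52314874,.25643781,.21216045],[2.609,.073,1.988]),
([-0.511,.3,-.181,2.296,1.914,.32,-2.06],[.531,.2396,.2143],[2.454,.103,1.968])]
ax='zyzyzyz'
def fk(q,s,L=None):
    R=np.eye(3);Rs=[]
    for a,qi,si in zip(ax,q,s):
        R=R@Ro.from_euler(a,si*qi).as_matrix();Rs.append(R)
    return Rs
if __name__=='__main__':
  best=[]
  for sg in itertools.product([1,-1],repeat=3):
    s=[-1,1,sg[0],1,sg[1],1,sg[2]]
    for off in (0,90,180,270):
      C=Ro.from_euler('z',off,degrees=True).as_matrix()
      e=sum(Ro.from_matrix((fk(q,s)[-1]@C).T@Ro.from_euler('xyz',r).as_matrix()).magnitude() for q,p,r in D)
      best.append((e,s,off))
  best.sort(key=lambda x:x[0]); print(best[:4])
  e,s,off=best[0]
  A=[];b=[]
  for q,p,r in D:
    Rs=fk(q,s)
    A.append(np.stack([[0,0,1],Rs[1][:,2],Rs[3][:,2],Rs[6][:,2]],1)); b+=list(p)
  A=np.vstack(A);x,res,_,_=np.linalg.lstsq(A,np.array(b),rcond=None); print(x,(A@x-b).round(4))
E
python3 kin.py
```

```text
[(0.0019305586307950913, [-1, 1, -1, 1, -1, 1, -1], 90), (0.5033078104508331, [-1, 1, 1, 1, -1, 1, -1], 90), (1.0110607313667475, [-1, 1, 1, 1, 1, 1, 1], 90), (1.3554650782357776, [-1, 1, -1, 1, 1, 1, 1], 90)]
[0.29314576 0.5703835  0.37841802 0.37562983] [-0.06    0.003  -0.0169 -0.0248  0.0455  0.0039 -0.01    0.046   0.013 ]
```

Run:
```python
from kin import *
s=[-1,1,-1,1,-1,1,-1]
base=[(None,2),(1,2),(3,2),(6,2)]
ext=[(i,j) for i in range(0,6) for j in range(3) if not (j==2 and i in(0,1,2,3))]
col=lambda Rs,c:(np.eye(3)[:,2] if c[0] is None else Rs[c[0]][:,c[1]])
out=[]
for k in (1,2):
  for e in itertools.combinations(ext,k):
    A=[];b=[]
    for q,p,r in D:
        Rs=fk(q,s);A.append(np.stack([col(Rs,c) for c in base+list(e)],1));b+=list(p)
    A=np.vstack(A);x=np.linalg.lstsq(A,np.array(b),rcond=None)[0];out.append((np.abs(A@x-b).max(),e,x.round(4)))
out.sort(key=lambda o:o[0])
for o in out[:8]:print(o)
```

```text
(np.float64(0.00032389818751998867), ((1, 1), (2, 1)), array([ 0.3212,  0.529 ,  0.4211,  0.3278, -0.0211, -0.0379]))
(np.float64(0.00032389818751998867), ((1, 1), (3, 1)), array([ 0.3212,  0.529 ,  0.4211,  0.3278, -0.0211, -0.0379]))
(np.float64(0.00032389818752032173), ((0, 1), (2, 1)), array([ 0.3212,  0.529 ,  0.4211,  0.3278, -0.0211, -0.0379]))
(np.float64(0.00032389818752032173), ((0, 1), (3, 1)), array([ 0.3212,  0.529 ,  0.4211,  0.3278, -0.0211, -0.0379]))
(np.float64(0.0015255601076145098), ((2, 1), (5, 0)), array([ 0.3222,  0.5269,  0.4197,  0.3273, -0.0598, -0.0015]))
(np.float64(0.0015255601076145098), ((3, 1), (5, 0)), array([ 0.3222,  0.5269,  0.4197,  0.3273, -0.0598, -0.0015]))
(np.float64(0.0016138202226725351), ((2, 1), (3, 0)), array([ 0.3469,  0.5207,  0.4313,  0.3326, -0.0586,  0.0091]))
(np.float64(0.0016138202226729237), ((3, 0), (3, 1)), array([ 0.3469,  0.5207,  0.4313,  0.3326,  0.0091, -0.0586]))
```

```bash
cat >> kin.py <<'E'
S=[-1,1,-1,1,-1,1,-1]
C90=Ro.from_euler('z',90,degrees=True).as_matrix()
lo=np.array([-2.91,-.3,-1.5,.17,-1.26,.16,-2.52]);hi=np.array([2.91,2.13,1.42,2.43,4.41,1.93,2.52])
def FK(q):
    Rs=fk(q,S)
    p=np.array([0,0,.3212])+Rs[1][:,2]*.529-.0211*Rs[1][:,1]+Rs[3][:,2]*.4211-.0379*Rs[3][:,1]+Rs[6][:,2]*.3278
    return p,Rs[6]@C90
from scipy.optimize import least_squares
def IK(p,R,q0,w=.02):
    def f(q):
        a,B=FK(q); return np.r_[(a-p)*10,Ro.from_matrix(B.T@R).as_rotvec()*3,w*(q-q0)]
    r=least_squares(f,np.clip(q0,lo+.01,hi-.01),bounds=(lo,hi)); a,B=FK(r.x)
    return r.x,np.linalg.norm(a-p),np.degrees(Ro.from_matrix(B.T@R).magnitude())
E
python3 - <<'E'
from kin import *; from h import *
q0=np.array([-.1,.6,0,1.6,0.3,1.,-.3])
g,_,_=IK(*tool(Rcan(-4.9),can=[.5195,-.2545,.12]),q0); print('grasp',g.round(2))
def chain(psi,lipz=.09,off=.0,tilt=52):
    q=g.copy();o=[]
    for i in np.linspace(0,1,15)[1:]:
        c=np.array([.5195,-.2545,.12])*(1-i)+i*(np.array([.49,.247,.12])+Rcan(psi)@[.11+off,0,0])
        q,e,a=IK(*tool(Rcan(-4.9+(psi+4.9)*i),can=c),q)
    b=[]
    for t in np.arange(0,tilt+1,4): 
        q,e,a=IK(*tool(Rcan(psi,t),lip=np.array([.49,.247,lipz])+Rcan(psi)@[off,0,0]),q);b.append(a)
    o.append(q.round(2)); qs=[]
    for ph in (38,-38):
        qq=q
        for k in np.linspace(0,1,8): qq,e,a=IK(*tool(Rcan(psi,tilt,ph*k),lip=np.array([.49,.247,lipz])+Rcan(psi)@[off,0,0]),qq); 
        b.append(a);qs.append(qq.round(2))
    print(psi,'err',max(b).round(2),'margin',np.minimum(np.minimum(q-lo,hi-q),np.min([np.minimum(x-lo,hi-x) for x in qs],0)).round(2)); return q,qs
for psi in (-100,-85,-70,-55,-40,-25): print(chain(psi))
E
```

```text
grasp [ 0.41  0.48 -0.07  1.75  0.04  0.92  0.23]
-100 err 0.0 margin [1.4  0.81 0.05 0.93 0.83 0.19 0.  ]
(array([-1.0334771 ,  0.86412678,  0.36139553,  1.38353318,  0.26952008,
        1.66180665, -2.51146783]), [array([-0.87,  0.95,  0.2 ,  1.2 ,  0.38,  1.74, -1.85]), array([-1.51,  1.32,  1.37,  1.5 , -0.43,  1.64, -2.52])])
-85 err 0.0 margin [1.28 0.96 0.19 0.76 1.01 0.35 0.  ]
(array([-1.13522632,  0.79920622,  0.37644955,  1.53033854,  0.38955605,
        1.49563195, -2.42327946]), [array([-0.98,  0.89,  0.22,  1.34,  0.48,  1.58, -1.76]), array([-1.63,  1.17,  1.23,  1.67, -0.25,  1.36, -2.52])])
-70 err 0.0 margin [1.18 1.03 0.27 0.57 1.18 0.52 0.  ]
(array([-1.22808618,  0.72554351,  0.38629088,  1.69191964,  0.52206541,
        1.31762669, -2.36904607]), [array([-1.08,  0.82,  0.23,  1.5 ,  0.59,  1.41, -1.7 ]), array([-1.73,  1.05,  1.15,  1.86, -0.08,  1.09, -2.52])])
-55 err 0.0 margin [1.09 0.95 0.31 0.39 1.35 0.66 0.  ]
(array([-1.30846296,  0.64662885,  0.39460631,  1.86158581,  0.68001964,
        1.13569487, -2.35003558]), [array([-1.17,  0.74,  0.25,  1.67,  0.72,  1.22, -1.68]), array([-1.82,  0.94,  1.11,  2.04,  0.09,  0.82, -2.52])])
-40 err 0.0 margin [1.02 0.87 0.28 0.21 1.53 0.36 0.  ]
(array([-1.37163586,  0.56606613,  0.40545862,  2.03306646,  0.88210948,
        0.95693397, -2.372579  ]), [array([-1.26,  0.66,  0.27,  1.86,  0.88,  1.04, -1.69]), array([-1.89,  0.88,  1.14,  2.22,  0.27,  0.52, -2.52])])
-25 err 0.0 margin [0.99 0.79 0.2  0.04 1.73 0.   0.  ]
(array([-1.40349652,  0.48635812,  0.41437033,  2.19895394,  1.16028122,
        0.79422787, -2.45350844]), [array([-1.34,  0.58,  0.3 ,  2.05,  1.1 ,  0.86, -1.75]), array([-1.92,  0.88,  1.22,  2.39,  0.47,  0.16, -2.52])])
```

```bash
cat > sr.py <<'E'
from kin import *; from h import *
rng=np.random.default_rng(0)
H=Ro.from_euler('z',180,degrees=True).as_matrix()
mid=(lo+hi)/2; half=(hi-lo)/2
def best(p,R,n=10):
    b=(-9,None)
    for k in range(n):
        q0=np.array([-.3,.6,0,1.6,0,1.,0])+rng.normal(size=7)*[.7,.3,.4,.3,1.2,.4,1.3]
        q0[0]=-np.arctan2(p[1],p[0])+rng.normal()*.5
        q,e,a=IK(p,R,np.clip(q0,lo+.1,hi-.1),.01)
        # pull from limits
        if e<.003 and a<1:
            m=np.minimum(q-lo,hi-q).min()
            if m>b[0]: b=(m,q)
    return b
if __name__=='__main__':
  for hf in (0,1):
    p,R=tool(Rcan(-4.9),can=[.5195,-.2545,.12]); r=best(p,R@H if hf else R,20); print('grasp',hf,round(r[0],2),r[1] if r[1] is None else r[1].round(2))
    for psi in range(-180,180,30):
        o=[]
        for ph in (-35,0,35):
            p,R=tool(Rcan(psi,50,ph),lip=np.array([.49,.247,.09])); r=best(p,R@H if hf else R); o.append((round(r[0],2),None if r[1] is None else r[1].round(2).tolist()))
        print(hf,psi,[x[0] for x in o],o[1][1])
E
python3 sr.py
```

```text
grasp 0 0.7 [ 0.82  0.55 -0.67  1.73  0.4   1.   -0.08]
0 -180 [np.float64(0.07), np.float64(0.07), np.float64(0.0)] [0.0, 1.02, -0.86, 1.18, 0.12, 1.86, 2.32]
0 -150 [np.float64(0.0), -9, np.float64(0.0)] None
0 -120 [np.float64(0.0), np.float64(0.13), np.float64(0.12)] [-1.18, 1.14, 1.04, 1.28, -0.29, 1.8, -2.24]
0 -90 [np.float64(0.08), np.float64(0.39), np.float64(0.46)] [-1.4, 1.04, 1.03, 1.52, -0.08, 1.42, -2.01]
0 -60 [np.float64(0.2), np.float64(0.39), np.float64(0.76)] [-1.48, 0.75, 0.73, 1.82, 0.4, 1.05, -2.13]
0 -30 [np.float64(0.11), np.float64(0.22), np.float64(0.47)] [-1.83, 0.88, 1.2, 2.15, 0.14, 0.39, -1.53]
0 0 [-9, np.float64(0.08), np.float64(0.15)] [-0.13, 0.48, -1.02, 2.35, 1.73, 1.1, -2.4]
0 30 [-9, -9, -9] None
0 60 [np.float64(0.0), np.float64(0.0), np.float64(0.0)] [0.82, 0.85, -1.5, 2.3, 1.78, 0.3, -0.91]
0 90 [np.float64(0.52), np.float64(0.29), np.float64(0.01)] [0.71, 0.8, -1.21, 2.01, -0.2, 0.51, 1.48]
0 120 [np.float64(0.79), np.float64(0.51), np.float64(0.19)] [0.47, 0.85, -0.99, 1.69, -0.21, 1.06, 1.84]
0 150 [np.float64(0.38), np.float64(0.42), np.fl
[... 574 characters left out ...]
63), np.float64(0.64)] [-1.07, 0.62, 0.11, 1.8, 0.74, 1.28, 0.7]
1 -30 [np.float64(0.17), np.float64(0.34), np.float64(0.47)] [-0.45, 0.57, -0.8, 2.09, 1.31, 1.38, 0.6]
1 0 [-9, np.float64(0.06), np.float64(0.13)] [-0.43, 0.37, -0.63, 2.37, 1.73, 0.91, 0.67]
1 30 [-9, -9, -9] None
1 60 [np.float64(0.0), np.float64(0.05), np.float64(0.0)] [-0.32, 0.35, 0.09, 2.35, 4.36, 0.65, -0.58]
1 90 [np.float64(0.14), np.float64(0.4), np.float64(0.19)] [0.6, 0.68, -1.0, 2.02, -0.56, 0.56, -1.32]
1 120 [np.float64(0.41), np.float64(0.59), np.float64(0.58)] [0.08, 0.67, -0.35, 1.71, -0.67, 1.19, -0.89]
1 150 [np.float64(0.36), np.float64(0.41), np.float64(0.43)] [0.13, 0.87, -0.68, 1.4, -0.21, 1.52, -0.95]
```

Run:
```python
from kin import *; from h import *
_,_,s=cur();q=s['qpos']; print('fk check',FK(q)[0]-s['position'])
T=[]
for i in range(1,4): T.append(tool(Rcan(18+3*i,40-13.3*i),tcp=[.531-.01*i,.24,.214+.02*i]))
a=np.array([.50,.24,.274]);b=np.array([.5195,-.2545,.19])
for k in range(1,8): T.append(tool(Rcan(26.7-31.6*k/7),tcp=a+(b-a)*k/7))
rel(T,0)
for t in T: q,e,an=IK(*t,q)
print(q.round(2))
```

```text
fk check [-9.46147719e-05 -3.76253200e-04 -2.79560480e-04]
[0.002, 0.006, -0.021, 0.223, 0.07, 0.081, 0]
[0.004, 0.011, -0.043, 0.452, 0.103, 0.026, 0]
[0.006, 0.017, -0.064, 0.681, 0.124, -0.036, 0]
[-0.059, -0.015, -0.066, 0.688, 0.095, 0.044, 0]
[-0.123, -0.045, -0.067, 0.691, 0.068, 0.12, 0]
[-0.188, -0.076, -0.069, 0.694, 0.041, 0.196, 0]
[-0.252, -0.107, -0.07, 0.696, 0.014, 0.271, 0]
[-0.317, -0.138, -0.071, 0.698, -0.014, 0.347, 0]
[-0.382, -0.169, -0.072, 0.698, -0.041, 0.422, 0]
[-0.446, -0.2, -0.074, 0.698, -0.069, 0.498, 0]
[ 0.87  0.59 -0.74  1.74  0.46  1.   -0.13]
```

Request:
{"op": "carry_out", "data": {
  "series": [
    [0.002,0.006,-0.021,0.18,0.06,0.07,0],
    [0.004,0.011,-0.043,0.36,0.09,0.03,0],
    [0.005,0.015,-0.06,0.54,0.12,-0.02,0],
    [-0.04,-0.005,-0.066,0.688,0.105,0.03,0],
    [-0.1,-0.03,-0.067,0.691,0.08,0.09,0],
    [-0.16,-0.06,-0.069,0.694,0.055,0.16,0],
    [-0.22,-0.09,-0.07,0.696,0.03,0.23,0],
    [-0.28,-0.12,-0.071,0.698,0.0,0.3,0],
    [-0.33,-0.145,-0.072,0.698,-0.02,0.365,0],
    [-0.38,-0.169,-0.072,0.698,-0.041,0.42,0]
  ]
}}

```text
clock: 3.1
position: [0.5154, -0.1239, 0.2119]
tool_rot: [-3.139, 0.001, 1.562]
force: [0.4, 0.2, 0.6]
grip_width: 0.0853
```

```bash
python3 st.py
python3 - <<'E'
from h import *
rel([tool(Rcan(-4.9),tcp=[.5195,-.2545,z]) for z in (.19,.16,.12,.09)],0)
E
```

```text
3.1 q [ 0.239  0.399 -0.152  1.864  0.077  0.887  0.042] tcp [ 0.5154 -0.1239  0.2119] F [0.39 0.19 0.58] w 0.0853
can [ 0.5152 -0.124   0.1259] lip [ 0.4052 -0.123   0.1261] tilt 0.1
[[1.0, 0.009, 0.002], [-0.009, 1.0, 0.001], [-0.002, -0.001, 1.0]]
[-0.131, 0.005, 0.022, -0.002, 0.001, 0.077, 0]
[-0.131, 0.005, 0.052, -0.002, 0.001, 0.077, 0]
[-0.13, 0.005, 0.092, -0.002, 0.001, 0.077, 0]
[-0.13, 0.006, 0.122, -0.002, 0.001, 0.077, 0]
```

Request:
{"op": "carry_out", "data": {
  "series": [
    [-0.06,0.003,0.01,0,0,0.04,0],
    [-0.12,0.005,0.022,0,0,0.077,0],
    [-0.13,0.005,0.022,-0.002,0,0.077,0],
    [-0.13,0.005,0.022,-0.002,0,0.077,0],
    [-0.13,0.005,0.05,-0.002,0,0.077,0],
    [-0.13,0.005,0.08,-0.002,0,0.077,0],
    [-0.13,0.006,0.11,-0.002,0,0.077,0],
    [-0.13,0.006,0.122,-0.002,0,0.077,0],
    [-0.13,0.006,0.122,-0.002,0,0.077,0]
  ]
}}

```text
clock: 4.22
position: [0.5206, -0.2507, 0.0908]
tool_rot: [3.141, 0.001, 1.49]
force: [-0.4, 0.9, -0.4]
grip_width: 0.0856
```

```bash
python3 st.py
python3 - <<'E'
from h import *
p,d=imaging.grab_frame('side');cv2.imwrite('pics/s1.png',cv2.resize(p[200:360,240:440],None,fx=4,fy=3.75,interpolation=cv2.INTER_CUBIC))
E
```

```text
4.225 q [ 0.41   0.631 -0.091  1.835  0.087  0.679  0.188] tcp [ 0.5206 -0.2507  0.0908] F [-0.36  0.86 -0.35] w 0.0856
can [ 0.5206 -0.2508  0.0048] lip [ 0.411  -0.2419  0.0048] tilt 0.1
[[0.997, 0.081, -0.0], [-0.081, 0.997, 0.001], [0.0, -0.001, 1.0]]
```

View pics/s1.png

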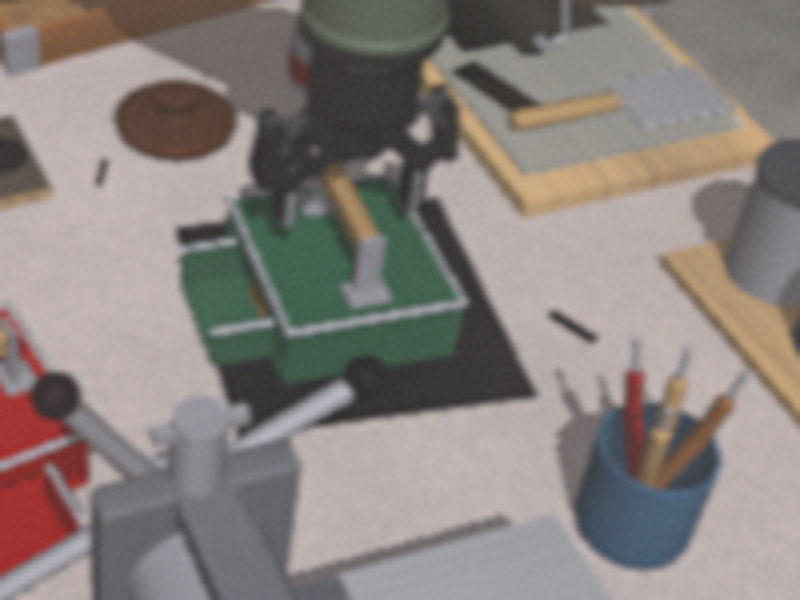

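The open fingers stand on both sides of the wooden grip near (350,205), and a brass glint shows in the mouth at (258,298). I'll close now.

Request:
{"op": "carry_out", "data": {
  "series": [
    [0,0,0,0,0,0,120],
    [0,0,0,0,0,0,255],
    [0,0,0,0,0,0,255],
    [0,0,0,0,0,0,255],
    [0,0,0,0,0,0,255],
    [0,0,0,0,0,0,255]
  ],
  "force": 115
}}

```text
clock: 5.03
position: [0.5206, -0.2518, 0.0912]
tool_rot: [3.14, 0.001, 1.488]
force: [-1.4, 1.3, 7.6]
grip_width: 0.0141
```

```bash
python3 st.py
```

```text
5.025 q [ 0.412  0.631 -0.091  1.834  0.087  0.679  0.188] tcp [ 0.5206 -0.2518  0.0912] F [-1.44  1.32  7.61] w 0.0141
can [ 0.5207 -0.2519  0.0052] lip [ 0.4111 -0.2429  0.0051] tilt 0.1
[[0.997, 0.082, -0.001], [-0.082, 0.997, 0.002], [0.001, -0.001, 1.0]]
```

Request:
{"op": "carry_out", "data": {
  "series": [
    [0,0,-0.02,0,0,0,255],
    [0,0,-0.05,0,0,0,255],
    [0,0,-0.08,0,0,0,255],
    [0,0,-0.12,0,0,0,255],
    [0,0,-0.12,0,0,0,255],
    [0,0,-0.12,0,0,0,255]
  ]
}}

```text
clock: 5.78
position: [0.5196, -0.2512, 0.2094]
tool_rot: [-3.141, 0.001, 1.489]
force: [-0.4, 0.2, -8.2]
grip_width: 0.0141
```

```bash
python3 st.py;python3 - <<'E'
from h import *
p,d=imaging.grab_frame('side');cv2.imwrite('pics/s2.png',cv2.resize(p[160:360,220:440],None,fx=3.6,fy=3,interpolation=cv2.INTER_CUBIC))
E
```

```text
5.775 q [ 0.42   0.471 -0.101  1.749  0.059  0.925  0.212] tcp [ 0.5196 -0.2512  0.2094] F [-0.36  0.24 -8.22] w 0.0141
can [ 0.5195 -0.2513  0.1234] lip [ 0.4099 -0.2422  0.1235] tilt 0.1
[[0.997, 0.082, 0.001], [-0.082, 0.997, 0.001], [-0.001, -0.001, 1.0]]
```

View pics/s2.png

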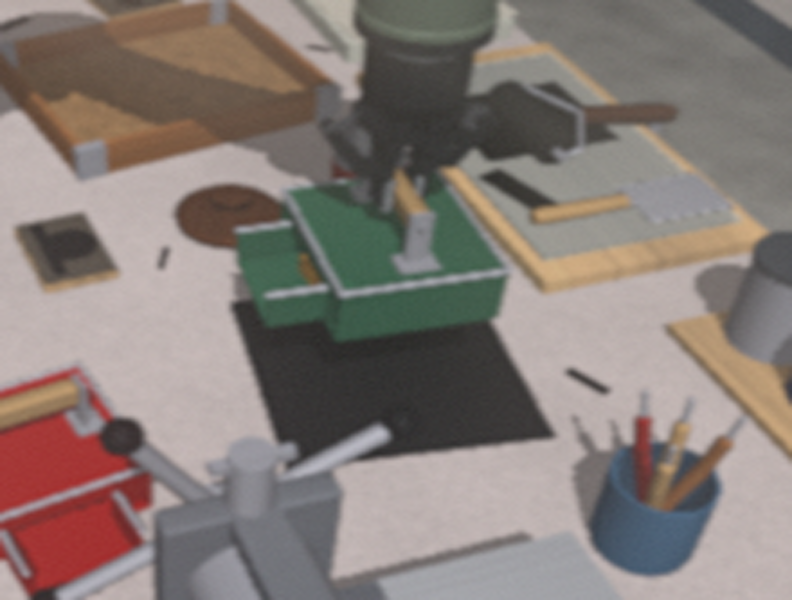

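```bash
cat > seg.py <<'E'
from kin import *; from h import *
def ramp(n,k=3):
    v=np.minimum(np.minimum(np.arange(1,n+1),np.arange(n,0,-1)),k)/k; return np.cumsum(v)/v.sum()
def plan(T,jaw=255,q=None):
    rel(T,jaw)
    if q is None:q=cur()[2]['qpos']
    for t in T:
        q,e,a=IK(*t,q)
    print('q',q.round(2),'err',round(e,4),round(a,2)); return q
E
python3 - <<'E'
from seg import *
c0=np.array([.5195,-.2513,.123]);c1=np.array([.56,.12,.112])
u=ramp(13)
T=[tool(Rcan(-4.7-55.3*x),can=c0+(c1-c0)*x) for x in u]
q=plan(T[:10]); print(); rel(T[9:],255)
for t in T[10:]+[tool(Rcan(-60,th),lip=[.505,.215,.112-.027*th/50]) for th in range(0,51,5)]: q,e,a=IK(*t,q)
print(q.round(2),e,a)
for ph in range(0,41,5): q,e,a=IK(*tool(Rcan(-60,50,ph),lip=[.505,.215,.085]),q)
print(q.round(2),e,a)
E
```

```text
[0.011, 0.0, 0.0, -0.002, 0.001, 0.029, 255]
[0.034, 0.001, 0.001, -0.002, 0.001, 0.088, 255]
[0.068, 0.002, 0.002, -0.002, 0.001, 0.175, 255]
[0.102, 0.003, 0.003, -0.001, 0.001, 0.263, 255]
[0.136, 0.004, 0.004, -0.001, 0.001, 0.351, 255]
[0.17, 0.005, 0.005, -0.001, 0.001, 0.439, 255]
[0.204, 0.005, 0.006, -0.001, 0.001, 0.526, 255]
[0.237, 0.006, 0.007, -0.001, 0.001, 0.614, 255]
[0.271, 0.007, 0.008, -0.001, 0.001, 0.702, 255]
[0.305, 0.008, 0.009, -0.001, 0.001, 0.79, 255]
q [-0.22  0.45  0.02  1.82 -0.01  0.87 -1.06] err 0.0 0.0

[0.305, 0.008, 0.009, -0.001, 0.001, 0.79, 255]
[0.339, 0.009, 0.01, -0.001, 0.001, 0.877, 255]
[0.362, 0.01, 0.011, -0.001, 0.001, 0.936, 255]
[0.373, 0.01, 0.011, -0.001, 0.001, 0.965, 255]
[-1.2   0.64  0.36  1.85  0.67  1.13 -2.35] 7.032396276853978e-07 0.00037634967327279504
[-1.06  0.74  0.21  1.66  0.71  1.23 -1.64] 9.78624443163726e-07 0.00034044643551020624
```

Request:
{"op": "carry_out", "data": {
  "series": [
    [0.011,0,0,0,0,0.029,255],
    [0.034,0.001,0.001,0,0,0.088,255],
    [0.068,0.002,0.002,0,0,0.175,255],
    [0.102,0.003,0.003,0,0,0.263,255],
    [0.136,0.004,0.004,0,0,0.35,255],
    [0.17,0.005,0.005,0,0,0.44,255],
    [0.204,0.005,0.006,0,0,0.526,255],
    [0.237,0.006,0.007,0,0,0.614,255],
    [0.26,0.007,0.008,0,0,0.68,255],
    [0.271,0.008,0.009,0,0,0.72,255]
  ]
}}

```text
clock: 7.08
position: [0.5499, 0.0195, 0.1998]
tool_rot: [-3.141, 0.002, 0.769]
force: [0.2, -0.2, -8.1]
grip_width: 0.014
```

```bash
python3 st.py
python3 - <<'E'
from seg import *
c,R,l,t=canpose();
ps=np.degrees(np.arctan2(R[1,0],R[0,0]));print(ps)
c1=np.array([.56,.12,.112]);u=ramp(6,2)
plan([tool(Rcan(ps+(-60-ps)*x),can=c+(c1-c)*x) for x in u])
E
```

```text
7.075 q [-0.154  0.442  0.013  1.832 -0.006  0.87  -0.94 ] tcp [0.5499 0.0195 0.1998] F [ 0.22 -0.22 -8.14] w 0.014
can [0.5498 0.0194 0.1138] lip [0.4733 0.0985 0.1138] tilt 0.1
[[0.695, 0.719, 0.002], [-0.719, 0.695, 0.001], [-0.0, -0.002, 1.0]]
-45.95574036311948
[0.008, -0.007, 0.0, -0.0, 0.002, 0.025, 255]
[0.023, -0.02, 0.0, -0.0, 0.002, 0.074, 255]
[0.038, -0.033, 0.001, 0.0, 0.002, 0.123, 255]
[0.054, -0.046, 0.001, 0.0, 0.002, 0.172, 255]
[0.069, -0.059, 0.001, 0.0, 0.002, 0.221, 255]
[0.077, -0.065, 0.002, 0.0, 0.002, 0.245, 255]
q [-0.36  0.48  0.06  1.78 -0.03  0.89 -1.33] err 0.0 0.0
```

Request:
{"op": "carry_out", "data": {
  "series": [
    [0.008,-0.007,0,0,0,0.025,255],
    [0.023,-0.02,0,0,0.002,0.074,255],
    [0.038,-0.033,0.001,0,0.002,0.123,255],
    [0.054,-0.046,0.001,0,0.002,0.172,255],
    [0.069,-0.059,0.001,0,0.002,0.22,255],
    [0.077,-0.065,0.002,0,0.002,0.245,255],
    [0.077,-0.065,0.002,0,0.002,0.245,255]
  ]
}}

```text
clock: 7.95
position: [0.5601, 0.1187, 0.1978]
tool_rot: [3.141, 0.0, 0.525]
force: [-0.2, -0.4, -9.1]
grip_width: 0.0148
```

```bash
python3 st.py
python3 - <<'E'
from seg import *
q=plan([tool(Rcan(-60,th),lip=[.505,.215,.112-.03*th/50]) for th in (7,14,21,28,35,42,50)])
E
```

```text
7.95 q [-0.354  0.478  0.057  1.779 -0.033  0.886 -1.328] tcp [0.5601 0.1187 0.1978] F [-0.22 -0.4  -9.06] w 0.0148
can [0.5601 0.1186 0.1118] lip [0.5049 0.2138 0.1117] tilt 0.1
[[0.501, 0.865, -0.0], [-0.865, 0.501, 0.001], [0.001, -0.0, 1.0]]
[0.0, -0.012, -0.009, -0.121, 0.0, 0.002, 255]
[0.0, -0.025, -0.016, -0.244, 0.0, 0.002, 255]
[0.001, -0.039, -0.021, -0.366, 0.0, 0.002, 255]
[0.001, -0.054, -0.025, -0.488, 0.0, 0.002, 255]
[0.001, -0.07, -0.027, -0.61, -0.0, 0.002, 255]
[0.001, -0.087, -0.027, -0.732, -0.0, 0.002, 255]
[0.001, -0.106, -0.024, -0.872, -0.0, 0.002, 255]
q [-1.2   0.64  0.36  1.86  0.67  1.13 -2.35] err 0.0 0.0
```

Request:
{"op": "carry_out", "data": {
  "series": [
    [0,-0.012,-0.009,-0.121,0,0.002,255],
    [0,-0.025,-0.016,-0.244,0,0.002,255],
    [0.001,-0.039,-0.021,-0.366,0,0.002,255],
    [0.001,-0.054,-0.025,-0.488,0,0.002,255],
    [0.001,-0.07,-0.027,-0.61,0,0.002,255],
    [0.001,-0.087,-0.027,-0.732,0,0.002,255],
    [0.001,-0.106,-0.024,-0.872,0,0.002,255],
    [0.001,-0.106,-0.024,-0.872,0,0.002,255]
  ]
}}

```text
clock: 8.95
position: [0.5071, 0.2132, 0.2207]
tool_rot: [2.266, 0.001, 0.528]
force: [-0.3, -0.6, -4.0]
grip_width: 0.0145
```

```bash
python3 st.py
python3 - <<'E'
from seg import *
p,d=imaging.grab_frame('side');cv2.imwrite('pics/s3.png',cv2.resize(p[100:300,180:400],None,fx=3.6,fy=3,interpolation=cv2.INTER_CUBIC))
q=plan([tool(Rcan(-60,th),lip=[.505,.215,.082]) for th in (45,50)])
E
```

```text
8.95 q [-1.205  0.645  0.366  1.855  0.666  1.126 -2.348] tcp [0.5071 0.2132 0.2207] F [-0.34 -0.59 -3.97] w 0.0145
can [0.5403 0.1562 0.1656] lip [0.5047 0.217  0.0811] tilt 50.1
[[0.324, 0.864, -0.386], [-0.553, 0.504, 0.664], [0.768, -0.001, 0.641]]
[-0.001, 0.007, 0.01, 0.088, -0.001, 0.001, 255]
[-0.001, -0.0, 0.0, 0.001, -0.001, 0.001, 255]
q [-1.2   0.64  0.37  1.86  0.66  1.12 -2.35] err 0.0 0.0
```

View pics/s3.png

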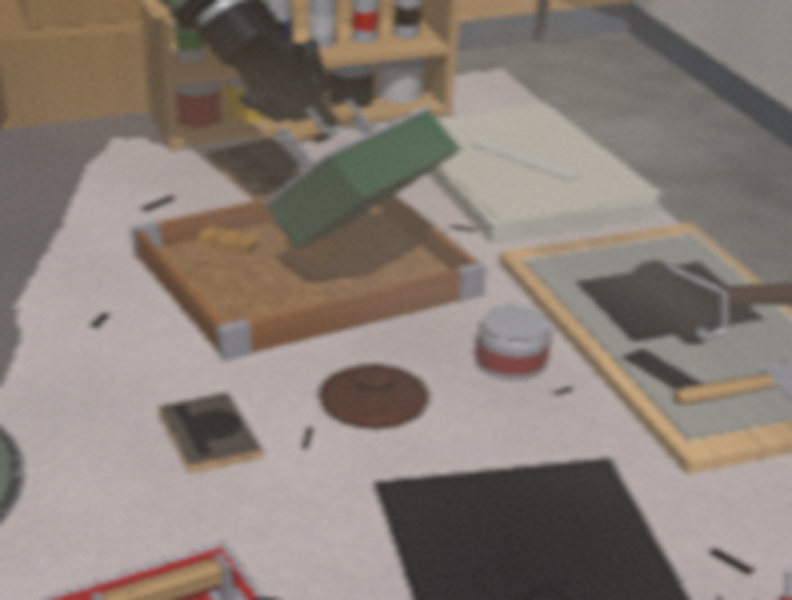

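The can is tipped 50°, its spout is over the tray, and brass bars lie in the tray around (225,240) and (375,212). Now I'll turn it over one front corner.

Run:
```python
from seg import *
q=plan([tool(Rcan(-60,50,f),lip=[.505,.215,.085]) for f in (9,18,27,36)])
```

```text
[0.016, 0.001, -0.002, 0.001, -0.001, -0.156, 255]
[0.033, -0.003, -0.002, 0.001, -0.001, -0.313, 255]
[0.049, -0.01, -0.002, 0.001, -0.001, -0.47, 255]
[0.064, -0.019, -0.002, 0.001, -0.0, -0.628, 255]
q [-1.07  0.73  0.23  1.67  0.7   1.21 -1.71] err 0.0 0.0
```

Request:
{"op": "carry_out", "data": {
  "series": [
    [0.016,0.001,-0.002,0,0,-0.156,255],
    [0.033,-0.003,-0.002,0,0,-0.313,255],
    [0.049,-0.01,-0.002,0,0,-0.47,255],
    [0.064,-0.019,-0.002,0,0,-0.628,255],
    [0.064,-0.019,-0.002,0,0,-0.628,255],
    [0.064,-0.019,-0.002,0,0,-0.628,255],
    [0.049,-0.01,-0.002,0,0,-0.47,255],
    [0.033,-0.003,-0.002,0,0,-0.313,255],
    [0.016,0.001,-0.002,0,0,-0.156,255],
    [0,0,-0.002,0,0,0,255]
  ]
}}

```text
clock: 10.25
position: [0.5074, 0.2105, 0.2251]
tool_rot: [2.269, -0.009, 0.516]
force: [-0.5, -0.1, -4.4]
grip_width: 0.0142
```

```bash
python3 st.py
python3 - <<'E'
from seg import *
q=plan([tool(Rcan(-60,th),lip=[.51,.21,.085+.03*(50-th)/50]) for th in (42,34,26,18,9,0)])
E
```

```text
10.25 q [-1.201  0.636  0.367  1.855  0.666  1.13  -2.356] tcp [0.5074 0.2105 0.2251] F [-0.54 -0.07 -4.37] w 0.0142
can [0.5403 0.1535 0.1698] lip [0.5061 0.2154 0.0856] tilt 50.0
[[0.311, 0.87, -0.383], [-0.563, 0.493, 0.663], [0.766, 0.009, 0.643]]
[0.002, 0.018, 0.018, 0.14, -0.001, -0.012, 255]
[0.002, 0.031, 0.033, 0.279, -0.002, -0.012, 255]
[0.002, 0.04, 0.048, 0.419, -0.003, -0.012, 255]
[0.003, 0.047, 0.064, 0.558, -0.003, -0.012, 255]
[0.003, 0.052, 0.083, 0.715, -0.004, -0.011, 255]
[0.003, 0.053, 0.101, 0.873, -0.005, -0.011, 255]
q [-0.34  0.48  0.06  1.77 -0.03  0.9  -1.32] err 0.0 0.0
```

Request:
{"op": "carry_out", "data": {
  "series": [
    [0.002,0.018,0.018,0.14,0,-0.012,255],
    [0.002,0.031,0.033,0.279,-0.002,-0.012,255],
    [0.002,0.04,0.048,0.419,-0.003,-0.012,255],
    [0.003,0.047,0.064,0.558,-0.003,-0.012,255],
    [0.003,0.052,0.083,0.715,-0.004,-0.011,255],
    [0.003,0.053,0.101,0.873,-0.005,-0.011,255],
    [0.003,0.053,0.101,0.873,-0.005,-0.011,255]
  ]
}}

```text
clock: 11.12
position: [0.567, 0.1105, 0.2002]
tool_rot: [-3.141, 0.006, 0.519]
force: [0.5, -0.6, -4.9]
grip_width: 0.0142
```

Request:
{"op": "carry_out", "data": {
  "series": [
    [0,0,0,0,0,0,255],
    [0,0,0,0,0,0,255],
    [0,0,0,0,0,0,255],
    [0,0,0,0,0,0,255],
    [0,0,0,0,0,0,255],
    [0,0,0,0,0,0,255],
    [0,0,0,0,0,0,255],
    [0,0,0,0,0,0,255],
    [0,0,0,0,0,0,255]
  ]
}}

```text
clock: 12.25
position: [0.5661, 0.1167, 0.2002]
tool_rot: [3.141, 0.006, 0.529]
force: [0.7, 0.6, -3.6]
grip_width: 0.0142
```

```bash
python3 st.py
python3 - <<'E'
from h import *
for n in('top','side'):
    p,d=imaging.grab_frame(n);np.savez(f'{n}4.npz',p=p,d=d); print(telemetry.observe()['force'])
    c=p[140:270,120:320] if n=='top' else p[130:260,180:380]
    cv2.imwrite(f'pics/{n}4.png',cv2.resize(c,None,fx=4,fy=4,interpolation=cv2.INTER_CUBIC))
E
```

```text
12.25 q [-0.351  0.486  0.062  1.758 -0.035  0.905 -1.316] tcp [0.5661 0.1167 0.2002] F [ 0.69  0.61 -3.64] w 0.0142
can [0.5656 0.1164 0.1142] lip [0.5101 0.2113 0.1141] tilt 0.3
[[0.505, 0.863, 0.005], [-0.863, 0.505, 0.003], [0.0, -0.006, 1.0]]
[-0.0275127  -0.41624366 -3.78050561]
[ 0.12334724 -0.22305865 -4.17087166]
```

View pics/top4.png

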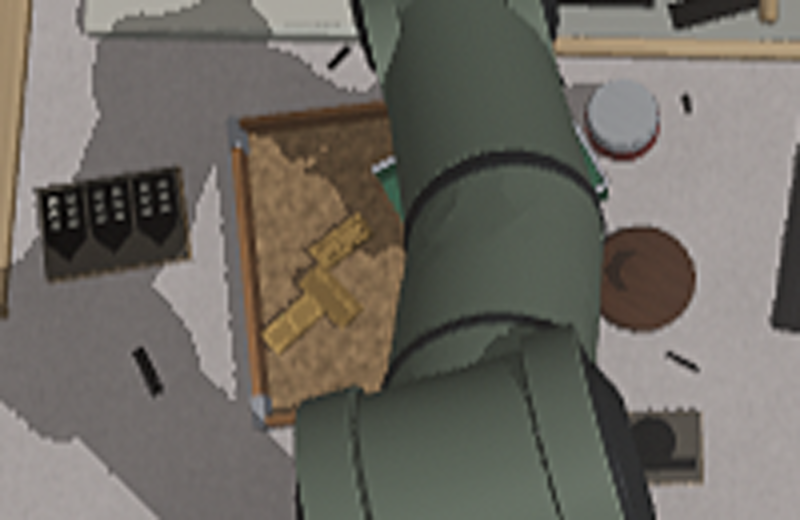

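View pics/side4.png

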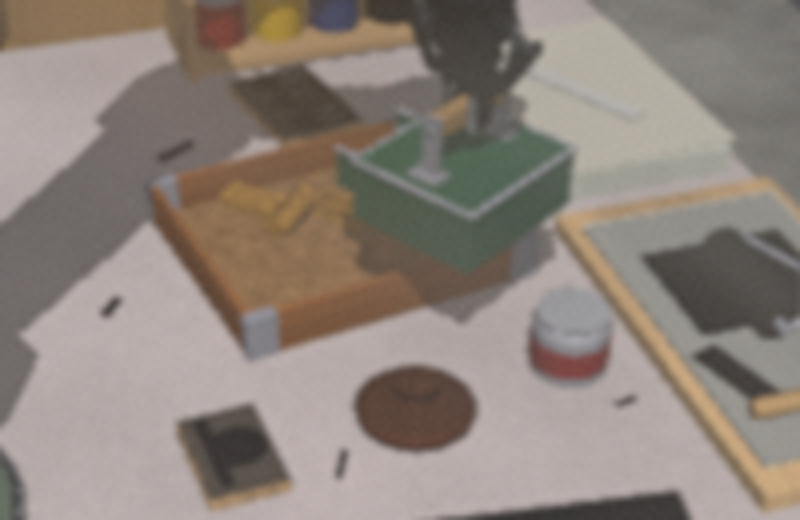

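The weight reads about 3.9 N (3.64, 3.78 and 4.17), down from about 8.2 N, so three bars are out and the can is empty. The top view shows exactly three bars in the tray, at (290,325), (332,290) and (340,240). I'll carry the can back to the mat.

Run:
```python
from seg import *
c,R,l,t=canpose(); p0=c.copy(); ps=-60
c1=np.array([.528,-.259,.11]);u=ramp(14,3)
T=[tool(Rcan(ps+(-7-ps)*x),can=c+(c1-c)*x) for x in u]
plan(T[:10])
```

```text
[-0.007, 0.009, 0.0, 0.0, 0.006, -0.02, 255]
[-0.019, 0.025, 0.0, 0.0, 0.006, -0.071, 255]
[-0.038, 0.051, 0.001, -0.0, 0.006, -0.148, 255]
[-0.056, 0.076, 0.001, -0.0, 0.006, -0.225, 255]
[-0.075, 0.102, 0.002, -0.001, 0.006, -0.303, 255]
[-0.093, 0.127, 0.002, -0.001, 0.006, -0.38, 255]
[-0.112, 0.153, 0.003, -0.001, 0.006, -0.457, 255]
[-0.13, 0.178, 0.003, -0.001, 0.006, -0.534, 255]
[-0.149, 0.203, 0.004, -0.001, 0.006, -0.611, 255]
[-0.167, 0.229, 0.004, -0.002, 0.006, -0.688, 255]
q [ 0.24  0.46 -0.06  1.8   0.03  0.88 -0.19] err 0.0 0.0
```

Request:
{"op": "carry_out", "data": {
  "series": [
    [-0.007,0.009,0,0,0.002,-0.02,255],
    [-0.019,0.025,0,0,0.006,-0.071,255],
    [-0.038,0.051,0.001,0,0.006,-0.148,255],
    [-0.056,0.076,0.001,0,0.006,-0.225,255],
    [-0.075,0.102,0.002,0,0.006,-0.303,255],
    [-0.093,0.127,0.002,0,0.006,-0.38,255],
    [-0.112,0.153,0.003,0,0.006,-0.457,255],
    [-0.13,0.178,0.003,0,0.006,-0.534,255],
    [-0.149,0.203,0.004,0,0.006,-0.611,255],
    [-0.167,0.229,0.004,0,0.006,-0.688,255]
  ]
}}

```text
clock: 13.6
position: [0.5368, -0.1672, 0.1973]
tool_rot: [-3.14, -0.0, 1.22]
force: [-0.4, -0.1, -3.2]
grip_width: 0.014
```

```bash
python3 st.py
python3 - <<'E'
from seg import *
c,R,l,t=canpose(); ps=np.degrees(np.arctan2(R[1,0],R[0,0]));print(ps)
c1=np.array([.528,-.259,.11]);u=ramp(5,2)
T=[tool(Rcan(ps+(-7-ps)*x),can=c+(c1-c)*x) for x in u]+[tool(Rcan(-7),can=[.528,-.259,z]) for z in (.11,.08,.05,.025,.012)]
plan(T)
E
```

```text
13.6 q [ 0.242  0.463 -0.061  1.8    0.035  0.881 -0.186] tcp [ 0.5368 -0.1672  0.1973] F [-0.41 -0.07 -3.24] w 0.014
can [ 0.5367 -0.1671  0.1113] lip [ 0.4334 -0.1293  0.1115] tilt 0.1
[[0.939, 0.343, 0.001], [-0.343, 0.939, -0.001], [-0.002, 0.0, 1.0]]
-20.087977017011553
[-0.011, 0.003, 0.0, -0.002, -0.0, -0.029, 255]
[-0.033, 0.009, 0.0, -0.002, -0.0, -0.086, 255]
[-0.056, 0.014, 0.001, -0.002, -0.0, -0.143, 255]
[-0.078, 0.02, 0.001, -0.001, -0.0, -0.2, 255]
[-0.089, 0.023, 0.001, -0.001, -0.0, -0.228, 255]
[-0.089, 0.023, 0.001, -0.001, -0.0, -0.228, 255]
[-0.089, 0.023, 0.031, -0.001, -0.0, -0.228, 255]
[-0.089, 0.023, 0.061, -0.001, -0.0, -0.228, 255]
[-0.089, 0.023, 0.086, -0.001, -0.0, -0.228, 255]
[-0.089, 0.023, 0.099, -0.001, -0.0, -0.228, 255]
q [ 0.42  0.63 -0.09  1.8   0.08  0.71  0.16] err 0.0 0.0
```

Request:
{"op": "carry_out", "data": {
  "series": [
    [-0.011,0.003,0,0,0,-0.029,255],
    [-0.033,0.009,0,-0.002,0,-0.086,255],
    [-0.056,0.014,0.001,-0.002,0,-0.143,255],
    [-0.078,0.02,0.001,-0.001,0,-0.2,255],
    [-0.089,0.023,0.001,-0.001,0,-0.228,255],
    [-0.089,0.023,0.015,-0.001,0,-0.228,255],
    [-0.089,0.023,0.04,-0.001,0,-0.228,255],
    [-0.089,0.023,0.07,-0.001,0,-0.228,255],
    [-0.089,0.023,0.09,-0.001,0,-0.228,255],
    [-0.089,0.023,0.098,-0.001,0,-0.228,255]
  ]
}}

```text
clock: 14.85
position: [0.5274, -0.2558, 0.0975]
tool_rot: [-3.139, -0.002, 1.446]
force: [0.4, -0.1, -3.8]
grip_width: 0.0138
```

Request:
{"op": "carry_out", "data": {
  "series": [
    [0,0,0,0,0,0,255],
    [0,0,0,0,0,0,255]
  ]
}}

```text
clock: 15.1
position: [0.5286, -0.2568, 0.0999]
tool_rot: [3.141, -0.001, 1.445]
force: [0.1, -0.0, -4.8]
grip_width: 0.0144
```

```bash
python3 st.py
python3 - <<'E'
from h import *
p,d=imaging.grab_frame('side');cv2.imwrite('pics/s5.png',cv2.resize(p[200:360,240:440],None,fx=4,fy=3.75,interpolation=cv2.INTER_CUBIC))
E
```

```text
15.1 q [ 0.417  0.63  -0.093  1.804  0.083  0.711  0.153] tcp [ 0.5286 -0.2568  0.0999] F [ 0.07 -0.03 -4.83] w 0.0144
can [ 0.5286 -0.2567  0.0139] lip [ 0.4195 -0.243   0.0138] tilt 0.0
[[0.992, 0.125, -0.001], [-0.125, 0.992, -0.0], [0.001, 0.001, 1.0]]
```

View pics/s5.png

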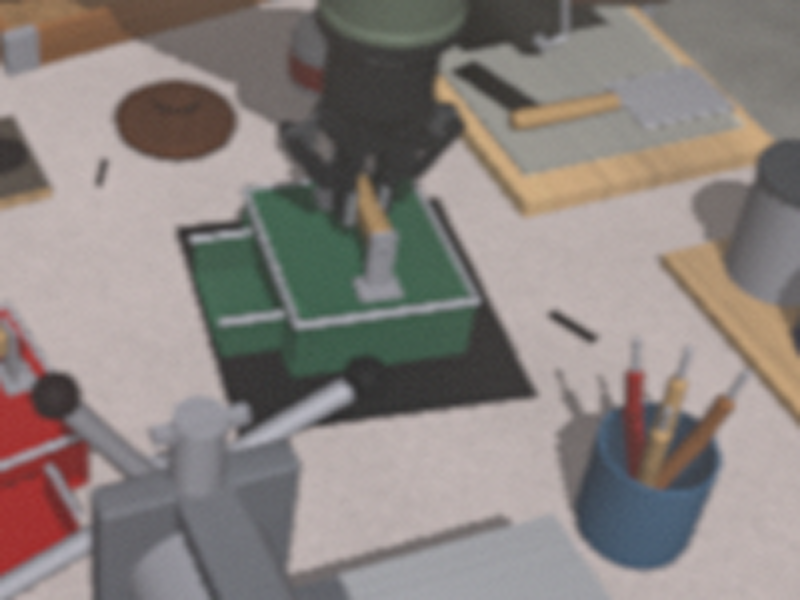

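The can hovers level above the mat. I'll lower it to contact.

Request:
{"op": "carry_out", "data": {
  "series": [
    [0,0,0.004,0,0,0,255],
    [0,0,0.006,0,0,0,255],
    [0,0,0.007,0,0,0,255],
    [0,0,0.007,0,0,0,255]
  ]
}}

```text
clock: 15.65
position: [0.5282, -0.2567, 0.0921]
tool_rot: [-3.141, -0.001, 1.445]
force: [0.5, -0.8, -4.3]
grip_width: 0.0142
```

Request:
{"op": "carry_out", "data": {
  "series": [
    [0,0,0.001,0,0,0,255],
    [0,0,0.001,0,0,0,255]
  ]
}}

```text
clock: 15.9
position: [0.5283, -0.2567, 0.0913]
tool_rot: [-3.141, -0.001, 1.445]
force: [-0.5, -0.1, -1.7]
grip_width: 0.0141
```

Request:
{"op": "carry_out", "data": {
  "series": [
    [0,0,0.001,0,0,0,255],
    [0,0,0.001,0,0,0,255],
    [0,0,0.001,0,0,0,180],
    [0,0,0.001,0,0,0,90],
    [0,0,0.001,0,0,0,0],
    [0,0,0.001,0,0,0,0],
    [0,0,0.001,0,0,0,0],
    [0,0,0.001,0,0,0,0],
    [0,0,0.001,0,0,0,0],
    [0,0,0.001,0,0,0,0]
  ]
}}

```text
clock: 17.15
position: [0.5282, -0.2567, 0.0902]
tool_rot: [-3.141, -0.001, 1.445]
force: [-0.4, -0.8, -0.0]
grip_width: 0.0856
```

Request:
{"op": "carry_out", "data": {
  "series": [
    [0,0,-0.02,0,0,0,0],
    [0,0,-0.06,0,0,0,0],
    [0,0,-0.11,0,0,0,0],
    [0,0,-0.16,0,0,0,0],
    [0,0,-0.2,0,0,0,0],
    [0,0,-0.2,0,0,0,0]
  ]
}}

```text
clock: 17.9
position: [0.5293, -0.2573, 0.2932]
tool_rot: [3.137, 0.0, 1.445]
force: [1.2, -0.4, -1.4]
grip_width: 0.0854
```

Request:
{"op": "carry_out", "data": {
  "series": [
    [0.05,-0.02,-0.02,0,0,0,0],
    [0.11,-0.05,-0.04,0,0,0,0],
    [0.17,-0.08,-0.06,0,0,0,0],
    [0.21,-0.1,-0.06,0,0,0,0],
    [0.21,-0.1,-0.06,0,0,0,0],
    [0.21,-0.1,-0.06,0,0,0,0]
  ]
}}

```text
clock: 18.65
position: [0.4553, -0.0364, 0.3499]
tool_rot: [-3.141, -0.0, 1.445]
force: [0.3, -0.3, -0.5]
grip_width: 0.0855
```

```bash
python3 - <<'E'
from h import *
for n in('top','side'):
    p,d=imaging.grab_frame(n);np.savez(f'{n}6.npz',p=p,d=d); cv2.imwrite(f'pics/{n}6.png',p)
p,d=load('top',6);W=pts('top',d);hsv=cv2.cvtColor(p,cv2.COLOR_BGR2HSV);ok=(d>0)&(W[...,2]<.2)
def rect(m):
    q=W[m];r=cv2.minAreaRect((q[:,:2]*1000).astype(np.float32));return m.sum(),round(float(np.median(q[:,2])),4),[np.round(x,1) for x in r]
win=np.zeros(d.shape,bool);win[160:235,310:380]=1
print('box',rect(win&ok&(W[...,2]>.057)&(W[...,2]<.075)))
print('grip',rect(win&ok&(W[...,2]>.095)&(W[...,2]<.14)))
for nm,(a,b,c,e),z in [('ink',(150,185,258,292),.04),('baren',(190,226,262,300),.01),('house',(175,215,125,172),.008),('jar',(150,190,390,432),.03)]:
    m=np.zeros(d.shape,bool);m[a:b,c:e]=1;m&=ok&(W[...,2]>z);print(nm,rect(m))
E
python3 st.py
```

```text
box (np.int64(1236), 0.0656, [array([ 527.1, -258.6]), array([151.4, 135.9]), np.float64(82.8)])
grip (np.int64(147), 0.1205, [array([ 526.6, -257.9]), array([103.3,  17.8]), np.float64(83.3)])
ink (np.int64(0), nan, [array([0., 0.]), array([0., 0.]), np.float64(0.0)])
baren (np.int64(101), 0.0154, [array([490.5,  32. ]), array([120.9,  26.8]), np.float64(11.6)])
house (np.int64(862), 0.0167, [array([534.3, 513.2]), array([149.1, 173.6]), np.float64(4.8)])
jar (np.int64(390), 0.081, [array([ 619.2, -503.2]), array([73.7, 76.2]), np.float64(81.1)])
18.75 q [ 0.149  0.136 -0.222  1.844  0.032  1.166 -0.21 ] tcp [ 0.4554 -0.037   0.3498] F [-0.02 -0.83 -0.49] w 0.0854
can [ 0.4553 -0.037   0.2638] lip [ 0.3462 -0.023   0.264 ] tilt 0.1
[[0.992, 0.127, 0.001], [-0.127, 0.992, -0.001], [-0.001, 0.001, 1.0]]
  return _methods._mean(a, axis=axis, dtype=dtype,
  ret = ret.dtype.type(ret / rcount)
```

View pics/top6.png

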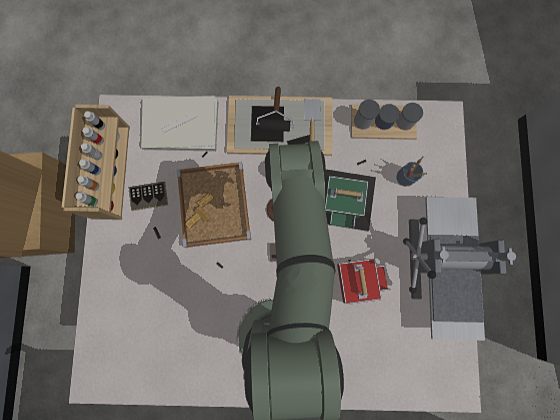

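View pics/side6.png

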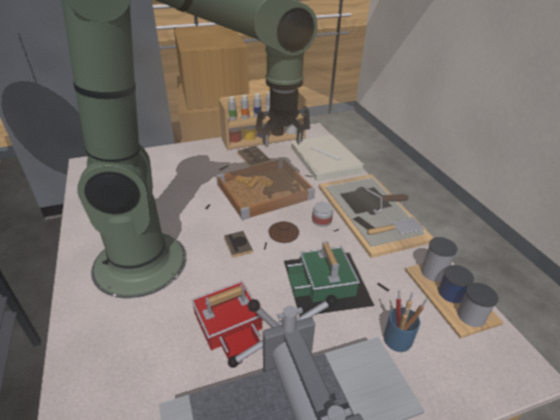

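The can stands upright on the mat, about 3 mm from its centre, and the bars lie in the tray. In the side view the ink tin (322,213) and baren (284,232) are where they were at the start. I'll hand in.

```bash
python3 -c "
from workcell import ticket; print(ticket.job_done())"
```

```text
the job is handed in; nothing more can be done
None
```

I gripped the can by its wooden grip and tipped it 50° with the spout about 85 mm above the table over the tray. I turned it about 36° over one front corner, then held it level and still for about a second. After that I set it back on the mat and let go, handing in at about 19 s.

**Bars:** The wrist force dropped from about 8.2 N (one earlier reading was 9.1 N) to about 3.9 N at the hold, readings 3.6–4.2 N. That matches an empty can, with three bars poured out. The top view showed three bars in the tray. Since the can weighed empty, I did not tip it a second time.

**Can on the mat:** It stands upright with its origin about 3 mm from the mat's centre, at the same roof height as at the start. The gripper was open and clear of everything.

**Bystanders:**
- **Gouge jar:** it measured within about 1 mm of where it started.
- **House block:** its pixel position is unchanged. The fitted rectangle shifted about 7 mm, but it had come out larger than the block in both measurements, so I don't trust that figure.
- **Ink tin and baren:** the arm blocked them in the last top view, so I checked them only by eye in the side view, where they had not moved.

I did not measure the contact forces on the mat and tray directly.

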